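# Check a trolley's two brake levers after bleeding

### The arm

A 6-joint arm with a two-finger parallel gripper is mounted at the origin on a cart in front of the work surface, level with it; the furniture and walls round the work are solid. World frame = base frame: x ahead of the robot, y to its left, z up, the work surface at z = 0. Lengths are in mm, angles in rad, forces in N, time in s.
With the tool pointing down it reaches from about 350 to 975 mm from the base axis. Payload 7.1 kg.
Tool frame: the origin (TCP) lies at the centre of the arm's flange, where the gripper is bolted on; the fingertips stand 182 mm ahead of it and the grasp point (between the pads) lies 163 mm ahead of it; z points along the fingers, y is the line along which they close (so a half turn about z gives the same grasp; the last joint's range is limited). The gripper opens to 88 mm and grips with 3 to 60 N. Pads are 20 mm wide; open, the fingers measure 115 mm over their backs; the gripper's body (75 mm by 178 mm) begins 61 mm behind the grasp point.
Start: joints at [-1.344, 0.423, 1.63, -0, 1.089, -0.019], TCP at [152.102, -606.194, 404.675] pointing down, gripper open.
Joint ranges: [-3, 3], [-0.9, 2.11], [0.09, 2.58], [-1.31, 4.45], [0.11, 2.69], [-2.54, 2.54]. Speed limits (rad/s): [2.39, 2.39, 3.01, 3.14, 3.14, 3.14].

### API

Orientations are given as a rotation vector (axis times angle).
In Python, from workcell import readout, get_image, ctrl gives the robot as it stands.
- The arm moves only by the tool step_arm, never from a script. Its argument "targets" is a list that holds one entry, the list of rows, each a list of 7 numbers: the shift along the world's x, y, z as a fraction of full scale, then the turn, a rotation vector about the world's x, y, z as a fraction of full scale, then the opening, from 0 (shut) to 1 (fully open). In form: [[[dx, dy, dz, wx, wy, wz, claw], ...]]. A call has exactly 5 rows; each row shifts and turns the commanded pose from where the row before left it; what a row does not reach is not made up. Full scale, the value 1, is 0.05 m for a shift and 4 degrees for a turn. A row lasts 1/8 s, in which the tool goes at most 62.5 mm and 10.7 degrees, less where a joint would pass 70% of its speed; a pose out of reach is approached as far as the arm can. A call with a number of a shift or a turn outside -1 to 1 is refused whole. A call with a gripper value outside its range is refused whole. The fingers move at their own pace and stop on an object; the grip force is fixed at half the most. Time passes only in rows, so rows that do not move let the fingers close, or fill a call up. It gives the time, the measured TCP pose, the force, the opening and the grip force at its end, in the units of the state.
- readout.get_obs(): the state, without advancing time (a new reading comes with each control period).
- get_image(name): name is "scene" or "top" or "wrist"; returns a dict with "pixels" (420x560x3 uint8, red, green, blue), "intrinsics" (3x3 intrinsics, pixels), "k1" (the pictures are not rectified: a ray, as slopes to the right and down, at radius r is drawn at 1 + k1 r^2 times it, then the intrinsics apply), "extrinsics" (4x4, takes a point from world to camera coordinates). Camera axes: x right, y down, z forward; pixel columns grow to the right and rows downward; lengths in mm; the calibration is good to about 2 mm. A picture is of the moment at which its call begins. There is no depth.
- ctrl.close_job(): hands the job in; it is judged then, once.
The state is a dict: "t": time; "qpos": joint angles; "qvel": joint speeds; "joint_torque": joint torques, N m; "ee_pos": TCP position; "orientation": TCP orientation; "ft_force": force on the tool from outside, world axes, zero at the start; "moment": the same for the moment, N m; "width": finger opening in mm; "grasp_force": force on a finger pad.
Only numpy, scipy, OpenCV 4.12 (cv2) and the standard library are available. Lean on these libraries where they do the work, as an engineer would, in place of code of your own. Each camera call takes 0.05 s, during which the arm holds its last target. There are 200 camera calls.

### The job

The trolley handlebar on the bench has had both its hydraulic brake levers bled: check that each goes firm short of the bar. With the outside of the fingers or the fingertips, press the left lever in until it stops, hold it there for about a second and let it come all the way out; then press the right lever in to its stop and finish still holding it in, so that I can look for leaks. Do not force the levers, take them between the fingers or touch the grips, and leave the things lying around where they are.

Things in the scene. Friction and masses are not known exactly. Their poses are not given: they have to be found in the camera images.
- handlebar: level steel handlebar, 22 mm tube 450 mm long, fixed in wooden saddles on a 190 x 160 x 18 mm board. Origin on the bench under its middle; bar axis 110 mm higher, along own y (+y = left, seen from the robot); own +x points away from the robot. The levers are on its -x side; between them, at x = -35 mm, two brake cylinders with black-capped reservoirs, tops 148 mm above the bench
- left_grip: ribbed black rubber grip on the left (+y) end of the bar, 32 mm in diameter (40 mm at its inner collar), 112 mm long, behind the left lever. Origin on the bar's axis at the grip's inner end; it runs along own +y, 110 mm above the bench. Not to be touched
- right_grip: the same grip on the right (-y) end of the bar, behind the right lever; it runs along own -y from its origin. Not to be touched
- left_blade: left brake lever's blade, alloy bar 12 mm thick, 16 mm high, level. Origin on its vertical pivot at mid-height, 110 mm above the bench; it runs 138 mm along own +y (outboard) to a ball end 18 mm wide, straight and flat from 32 to 116 mm. Own +x is square to it, towards the bar: the outer face to press is at x = -6 mm, best 80 to 95 mm from the pivot. The frame turns with the lever
- right_blade: right brake lever's blade, alloy bar 12 mm thick, 16 mm high, level. Origin on its vertical pivot at mid-height, 110 mm above the bench; it runs 138 mm along own -y (outboard) to a ball end 18 mm wide, straight and flat from 32 to 116 mm. Own +x is square to it, towards the bar: the outer face to press is at x = -6 mm, best 80 to 95 mm from the pivot. The frame turns with the lever
- left_lever (a joint): angle of the left lever, rad: 0 = fully out (its spring returns it), 0.30 = firm stop; pressing turns it clockwise seen from above. 85 mm from the pivot the travel is 26 mm and takes 3 N, rising to 6 N; at the stop it gives only about 1 mm per 5 N more (blade flex), and some 20 mm stays open between blade end and grip
- right_lever (a joint): angle of the right lever, rad: 0 = fully out (its spring returns it), 0.30 = firm stop; pressing turns it counter-clockwise seen from above. 85 mm from the pivot the travel is 26 mm and takes 3 N, rising to 6 N; at the stop it gives only about 1 mm per 5 N more (blade flex), and some 20 mm stays open between blade end and grip
- syringe: bystander: plastic syringe lying on the bench, 26 x 146 x 19 mm, origin under its middle, long along own y
- screwdriver_cross: bystander: cross-head screwdriver with yellow handle lying on the bench, 26 x 190 x 28 mm, origin under its middle, long along own y
- putty_tin: bystander: flat round tin, 79 mm in diameter, 42 mm high, origin under its middle
- tape_roll: bystander: roll of masking tape lying flat, 99 mm in diameter, 25 mm high, origin under its middle

How it is judged (in metres and radians):
On the way, in this order (a step that is already met when the one before it is completed fails the run):
1. the left lever is pressed in to its stop with the fingers and held there for 0.5 s (value of joint left_lever above 0.27 rad and contact force between the fingers and left_blade above 2 N), for 0.5 s.
2. the left lever has come all the way out again (value of joint left_lever below 0.03 rad), for 0.2 s.
3. the right lever is pressed in to its stop with the fingers and held there for 0.5 s (value of joint right_lever above 0.27 rad and contact force between the fingers and right_blade above 2 N), for 0.5 s.
At the end, for the whole second after the job is handed in: the fingers hold the right lever in at its stop (joint above 0.27 of 0.30 rad, finger force on the blade over 2 N), the left lever is fully out again (below 0.03 rad), the bystanders lie still where they were (within 20 mm) (all of step 3 and value of joint left_lever below 0.03 rad and linear speed of each of syringe, screwdriver_cross, putty_tin, tape_roll below 0.02 m/s and distance of each of syringe, screwdriver_cross, putty_tin, tape_roll from where it was at the start of the episode below 0.02 m); the arm keeps its last pose, push and grip.
It fails at once if a lever was forced (over 45 N) (contact force between anything else and left_blade above 45 N or contact force between anything else and right_blade above 45 N).
It fails at once if a lever was taken between the fingers or pulled from its inner side instead of being pressed on its outer face ((contact force between the fingers and left_blade above 1 N and x of the grasp point in the frame of left_blade above -0.003 m) or (contact force between the fingers and right_blade above 1 N and x of the grasp point in the frame of right_blade above -0.003 m)).
It fails at once if a grip was touched (over 3 N) (contact force between anything else and left_grip above 3 N or contact force between anything else and right_grip above 3 N).
It fails at once if a bystander was moved by more than 20 mm (distance of any of syringe, screwdriver_cross, putty_tin, tape_roll from where it was at the start of the episode above 0.02 m).
It also fails if it takes over 42 s, if anything falls off the work surface, if the arm or the gripper's body presses on something with over 40 N, if the wrist force passes 120 N, or if a joint passes its speed limit or range.

## Working session

There is one attempt and no reset: what is moved stays moved. The work goes in short steps, Python scripts to look and compute and a tool call to move; the robot and the scene stay as the last step left them, time stands still between calls to the robot, and variables do not carry over. Pictures are saved under pics/ and viewed, at most 10 in all, crops included, and the job is handed in when it is done.

Besides the shell and the picture viewer there is one more tool, called after "Request:" by a JSON object that holds its "fn" and its "kwargs", one argument or row to a line. step_arm: Moves the arm, as the interface text tells. Shift numbers are shares of 0.05 m and turn numbers shares of 4 degrees, none past 1 either way. Its arguments: {"type":"object","properties":{"targets":{"type":"array"}},"required":["targets"]}

```bash
mkdir -p pics
cat > h.py <<'E'
import numpy as np, cv2
from workcell import readout, get_image, ctrl
def snap(n,f):
    im=get_image(n); cv2.imwrite('pics/'+f,im['pixels'][:,:,::-1]); np.savez('pics/'+f+'.npz',**{k:im[k] for k in('intrinsics','k1','extrinsics')}); return im
def ray(f,u,v,z):
    c=np.load('pics/'+f+'.npz');K=c['intrinsics'];E=c['extrinsics'];k=float(c['k1'])
    d=np.array([(u-K[0,2])/K[0,0],(v-K[1,2])/K[1,1]]);s=d.copy()
    for _ in range(20): s=d/(1+k*(s@s))
    R=E[:3,:3];o=-R.T@E[:3,3];w=R.T@np.array([s[0],s[1],1])
    return o+w*(z-o[2])/w[2]
E
python3 - <<'E'
from h import *
snap('top','top1.png');snap('scene','scene1.png')
print({k:np.round(v,3) for k,v in readout.get_obs().items()})
E
```

```text
{'t': np.float64(0.1), 'qpos': array([-1.344,  0.424,  1.631, -0.   ,  1.089, -0.019]), 'qvel': array([ 0.001,  0.   , -0.002,  0.002, -0.001,  0.001]), 'joint_torque': array([-0.0000e+00, -5.4562e+01, -2.7432e+01,  6.4000e-02,  1.9000e-02,
       -0.0000e+00]), 'ee_pos': array([ 152.059, -605.963,  404.006]), 'orientation': array([-3.117, -0.385,  0.   ]), 'ft_force': array([0.485, 0.019, 0.375]), 'moment': array([ 0.041,  0.014, -0.014]), 'grasp_force': np.float64(0.0), 'width': np.float64(87.765)}
```

View pics/top1.png

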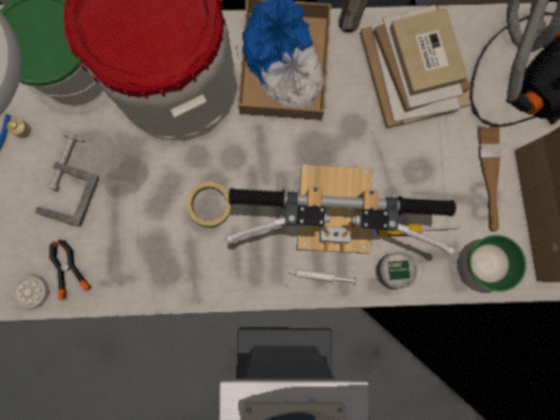

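View pics/scene1.png

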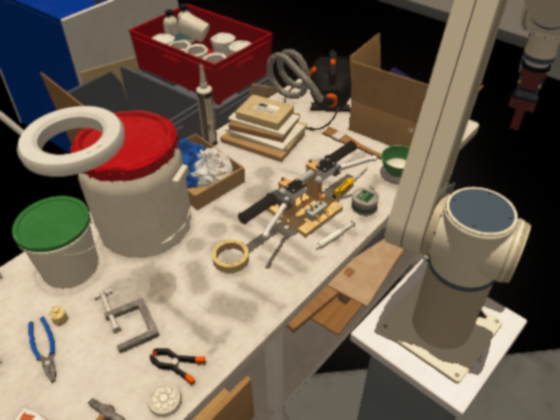

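The top view shows the bar from about (232,197) to (453,208). The left lever's ball end is at about (232,240) and the right one's at about (450,250). The tin is at (397,270) and the syringe at (323,277). I'll enlarge the lever area.

Run:
```python
from h import *
a=cv2.imread('pics/top1.png')[170:300,210:470]
cv2.imwrite('pics/c1.png',cv2.resize(a,None,fx=3,fy=3,interpolation=cv2.INTER_CUBIC))
for n,(u,v,z) in dict(gl=(232,197,110),gr=(453,208,110),lb=(232,240,110),rb=(450,250,110),tin=(397,270,42),syr=(323,277,10)).items(): print(n,ray('top1.png',u,v,z).round(0))
```

```text
gl [531. 131. 110.]
gr [ 513. -316.  110.]
lb [445. 130. 110.]
rb [ 428. -306.  110.]
tin [ 387. -217.   42.]
syr [371. -62.  10.]
```

View pics/c1.png

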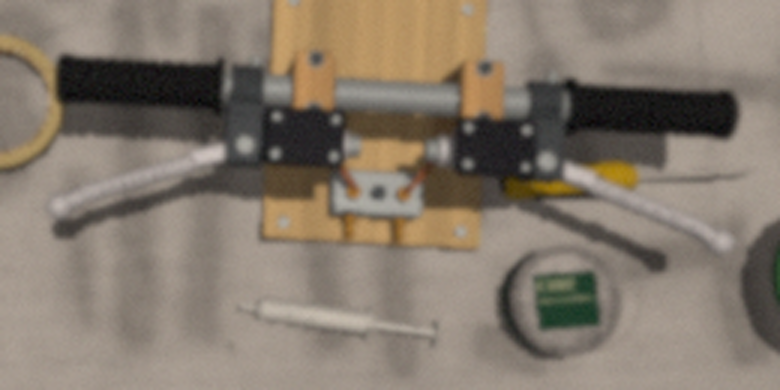

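```bash
cat > g.py <<'E'
from h import *
q=lambda x,y,z: ray('top1.png',210+x/3-.33,170+y/3-.33,z)
lp,lb=q(245,143,122),q(62,205,114);rp,rb=q(547,160,122),q(724,241,114)
for n,p,b in(('L',lp,lb),('R',rp,rb)):
    d=(b-p)[:2]; print(n,p.round(),b.round(),np.hypot(*d).round(1),np.degrees(np.arctan2(-d[0],abs(d[1]))).round(1))
gl,gr=q(60,80,118),q(735,115,118); print(gl,gr,np.hypot(*(gl-gr)[:2]),np.degrees(np.arctan2((gl-gr)[0],(gl-gr)[1])))
for n,p,b,s in(('L',lp,lb,1),('R',rp,rb,-1)):
    u=((b-p)/np.hypot(*(b-p)[:2]))[:2]; n_=np.array([u[1],-u[0]])*s
    for a in(0,.15,.3):
        c,si=np.cos(-a*s),np.sin(-a*s);R=np.array([[c,-si],[si,c]])
        print(n,a,'face@87:',(p[:2]+R@(u*87-6*n_)).round(1),'normal',(R@n_).round(3))
E
python3 g.py
```

```text
L [490.  12. 122.] [448. 133. 114.] 127.8 18.9
R [ 480. -188.  122.] [ 427. -307.  114.] 129.6 23.8
[531.47735668 135.46951753 118.        ] [ 511.4477076  -316.17932134  118.        ] 452.09275652368694 2.5392800685441252
L 0 face@87: [455.8  92.4] normal [0.946 0.323]
L 0.15 face@87: [468.2  96.6] normal [0.984 0.178]
L 0.3 face@87: [481.1  98.8] normal [1.    0.029]
R 0 face@87: [ 439.2 -265.6] normal [ 0.915 -0.404]
R 0.15 face@87: [ 451.1 -270.8] normal [ 0.965 -0.263]
R 0.3 face@87: [ 463.8 -274.1] normal [ 0.993 -0.116]
```

Request:
{"fn": "step_arm", "kwargs": {
  "targets": [
    [[0.62,0.89,0,0,0,-1,0],[0.62,0.89,0,0,0,-0.5,0],[0.62,0.89,0,0,0,0,0],[0.62,0.89,0,0,0,0,0],[0.62,0.89,0,0,0,0,0]]
  ]
}}

```text
t: 0.72
ee_pos: [307.8, -382.1, 404.5]
orientation: [-3.134, -0.221, 0.0]
ft_force: [0.0, 0.1, -0.3]
width: 41.3
grasp_force: 0.0
```

Request:
{"fn": "step_arm", "kwargs": {
  "targets": [
    [[0.62,0.89,0,0,0,0,0],[0.62,0.89,0,0,0,0,0],[0.62,0.89,0,0,0,0,0],[0,0.96,0,0,0,0,0],[0,0.96,0,0,0,0,0]]
  ]
}}

```text
t: 1.35
ee_pos: [400.1, -152.6, 404.4]
orientation: [-3.133, -0.222, 0.001]
ft_force: [0.4, 1.8, 0.6]
width: 0.9
grasp_force: 0.0
```

Request:
{"fn": "step_arm", "kwargs": {
  "targets": [
    [[0,0.96,0,0,0,0,0],[0,0.96,0,0,0,0,0],[0,0.96,0,0,0,0,0],[0,0.96,0,0,0,0,0],[0.2,0.9,0,0,0,0,0]]
  ]
}}

```text
t: 1.98
ee_pos: [409.4, 84.4, 404.6]
orientation: [3.134, 0.222, -0.001]
ft_force: [1.8, 0.1, -0.1]
width: 0.3
grasp_force: 0.0
```

Request:
{"fn": "step_arm", "kwargs": {
  "targets": [
    [[0,0,-0.64,0,0,0,0],[0,0,-0.64,0,0,0,0],[0,0,-0.64,0,0,0,0],[0,0,-0.64,0,0,0,0],[0,0,0,0,0,0,0]]
  ]
}}

```text
t: 2.6
ee_pos: [409.2, 82.7, 275.0]
orientation: [3.133, 0.221, -0.008]
ft_force: [0.3, -0.9, 0.0]
width: 0.8
grasp_force: 0.0
```

Run:
```python
from h import *
snap('wrist','w1.png')
a=snap('scene','s2.png')['pixels'][130:270,180:390,::-1]
b=cv2.resize(a,(600,400),interpolation=cv2.INTER_CUBIC);cv2.imwrite('pics/s2c.png',b)
```

```text
(no output)
```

View pics/w1.png

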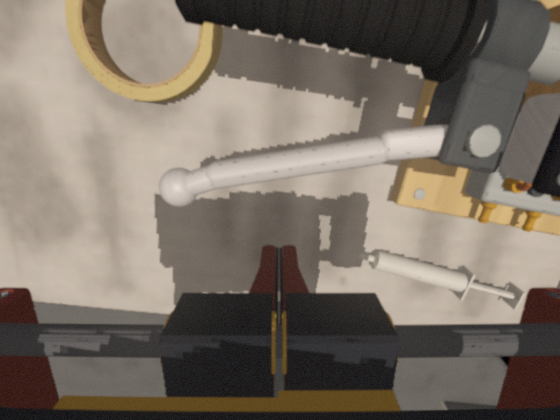

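View pics/s2c.png

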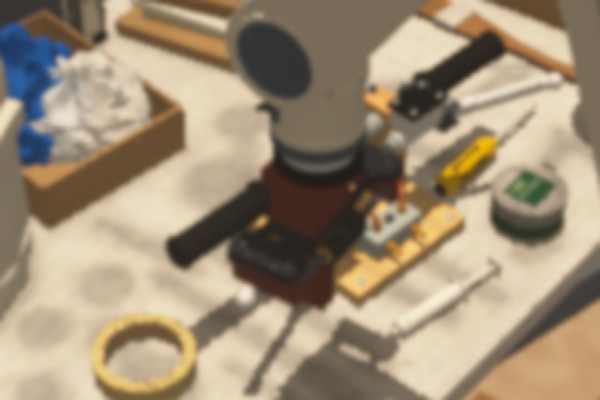

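The wrist view shows the closed fingertips at (278,250), in front of the left blade. The ball end is at (178,187) and the pivot screw at (485,140). Next I'll check these against the top-view measurement.

Run:
```python
from h import *
b=ray('w1.png',178,187,110);p=ray('w1.png',485,140,122);print(b,p,np.hypot(*(b-p)[:2]))
print(ray('w1.png',300,171,112),'face edge pt', ray('w1.png',278,250,94))
```

```text
[449.25832111 137.04421752 110.        ] [490.07758336  10.46178324 122.        ] 133.00122119323916
[464.86881965  82.60071726 112.        ] face edge pt [417.32833991  85.82105869  94.        ]
```

Request:
{"fn": "step_arm", "kwargs": {
  "targets": [
    [[0.2,0.06,0,0,0,0,0],[0.2,0.06,0,0,0,0,0],[0.2,0.06,0,0,0,0,0],[0.16,0.04,0,0,0,0,0],[0.14,0.02,0,0,0,0,0]]
  ]
}}

```text
t: 3.32
ee_pos: [454.7, 95.0, 276.3]
orientation: [-3.134, -0.222, 0.004]
ft_force: [-4.5, 1.9, 2.4]
width: 0.5
grasp_force: 2.2
```

Request:
{"fn": "step_arm", "kwargs": {
  "targets": [
    [[0.1,0.02,0,0,0,0,0],[0.08,0.02,0,0,0,0,0],[0.06,0,0,0,0,0,0],[0,0,0,0,0,0,0],[0,0,0,0,0,0,0]]
  ]
}}

```text
t: 3.95
ee_pos: [466.1, 97.0, 276.2]
orientation: [-3.134, -0.221, 0.006]
ft_force: [-6.1, 2.7, 2.6]
width: 0.3
grasp_force: 2.9
```

Request:
{"fn": "step_arm", "kwargs": {
  "targets": [
    [[0.06,0,0,0,0,0,0],[0.04,0,0,0,0,0,0],[0.04,0,0,0,0,0,0],[0,0,0,0,0,0,0],[0,0,0,0,0,0,0]]
  ]
}}

```text
t: 4.58
ee_pos: [473.0, 97.2, 276.1]
orientation: [-3.133, -0.221, 0.006]
ft_force: [-6.8, 5.2, 2.5]
width: 0.4
grasp_force: 3.3
```

Request:
{"fn": "step_arm", "kwargs": {
  "targets": [
    [[0.04,0,0,0,0,0,0],[0.02,0,0,0,0,0,0],[0,0,0,0,0,0,0],[0,0,0,0,0,0,0],[0,0,0,0,0,0,0]]
  ]
}}

```text
t: 5.2
ee_pos: [474.7, 97.2, 275.7]
orientation: [-3.133, -0.22, 0.013]
ft_force: [-12.4, 6.7, 4.2]
width: 0.4
grasp_force: 5.9
```

Request:
{"fn": "step_arm", "kwargs": {
  "targets": [
    [[0.03,0,0,0,0,0,0],[0,0,0,0,0,0,0],[0,0,0,0,0,0,0],[0,0,0,0,0,0,0],[0,0,0,0,0,0,0]]
  ]
}}

```text
t: 5.82
ee_pos: [475.5, 97.2, 275.5]
orientation: [-3.133, -0.22, 0.016]
ft_force: [-13.8, 7.3, 4.6]
width: 0.3
grasp_force: 7.2
```

Request:
{"fn": "step_arm", "kwargs": {
  "targets": [
    [[0,0,0,0,0,0,0],[0,0,0,0,0,0,0],[0,0,0,0,0,0,0],[0,0,0,0,0,0,0],[0,0,0,0,0,0,0]]
  ]
}}

```text
t: 6.45
ee_pos: [475.5, 97.2, 275.4]
orientation: [-3.133, -0.22, 0.016]
ft_force: [-14.0, 8.0, 4.2]
width: 0.1
grasp_force: 7.2
```

```bash
python3 -c "
from h import *
snap('wrist','w2.png')"
```

```text
(no output)
```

View pics/w2.png

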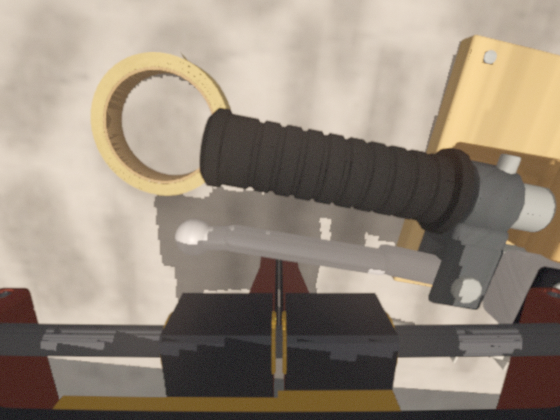

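The wrist view shows the left blade pressed in, with the fingertips against it at (278,262). The ball is at (192,235), the pivot screw at (467,290), and there is still a gap to the grip.

Run:
```python
from h import *
A=[]
for f,b,p in(('w1.png',(178,187),(485,140)),('w2.png',(192,235),(467,290))):
    b=ray(f,*b,110);p=ray(f,*p,122);A.append(np.arctan2(*(b-p)[:2]));print(b,p,A[-1])
print(A[1]-A[0])
```

```text
[449.25832111 137.04421752 110.        ] [490.07758336  10.46178324 122.        ] -0.3119435092322655
[491.76889893 143.92984764 110.        ] [487.14909512  10.38479053 122.        ] 0.034579806774982985
0.3465233160072485
```

Request:
{"fn": "step_arm", "kwargs": {
  "targets": [
    [[-0.15,0,0,0,0,0,0],[-0.3,0,0,0,0,0,0],[-0.5,-0.1,0,0,0,0,0],[-0.5,-0.1,0,0,0,0,0],[0,0,0.8,0,0,0,0]]
  ]
}}

```text
t: 7.12
ee_pos: [403.6, 86.3, 315.2]
orientation: [3.133, 0.221, -0.01]
ft_force: [0.3, 0.0, 0.8]
width: 0.1
grasp_force: 0.0
```

Request:
{"fn": "step_arm", "kwargs": {
  "targets": [
    [[0,-0.6,0.3,0,0,0,0],[0,-0.96,0,0,0,-1,0],[0,-0.96,0,0,0,-1,0],[0,-0.96,0,0,0,-1,0],[0,-0.96,0,0,0,-1,0]]
  ]
}}

```text
t: 7.75
ee_pos: [406.1, -136.9, 332.1]
orientation: [3.133, -0.221, 0.004]
ft_force: [0.1, 0.4, 0.7]
width: 0.3
grasp_force: 0.0
```

Request:
{"fn": "step_arm", "kwargs": {
  "targets": [
    [[-0.1,-0.96,0,0,0,-1,0],[-0.1,-0.9,0,0,0,0,0],[0,-0.5,0,0,0,0,0],[0,0,-0.5,0,0,0,0],[0,0,-0.5,0,0,0,0]]
  ]
}}

```text
t: 8.38
ee_pos: [396.2, -254.0, 281.5]
orientation: [3.123, -0.328, 0.004]
ft_force: [0.1, 0.2, 0.0]
width: 0.4
grasp_force: 0.0
```

```bash
python3 -c "
from h import *
snap('wrist','w3.png')"
```

```text
(no output)
```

View pics/w3.png

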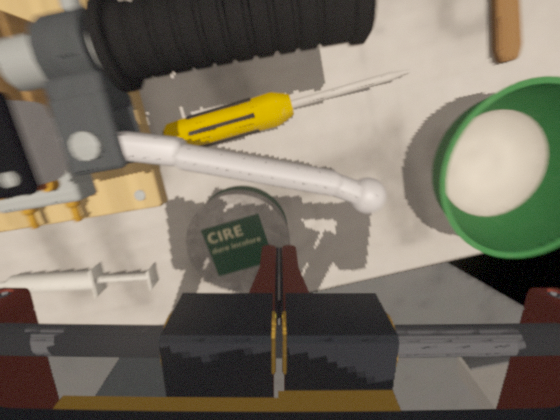

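The wrist view shows the right blade with its pivot screw at (85,146) and ball at (371,196). The fingertips at (278,250) are in line with a point about 87 mm from the pivot, over the tin but well above it.

Request:
{"fn": "step_arm", "kwargs": {
  "targets": [
    [[0.2,-0.06,-0.1,0,0,0,0],[0.2,-0.06,0,0,0,0,0],[0.2,-0.06,0,0,0,0,0],[0.16,-0.04,0,0,0,0,0],[0.14,-0.04,0,0,0,0,0]]
  ]
}}

```text
t: 9.05
ee_pos: [441.1, -266.2, 276.8]
orientation: [-3.125, 0.325, 0.003]
ft_force: [-5.4, -2.0, 1.0]
width: 0.6
grasp_force: 2.4
```

Request:
{"fn": "step_arm", "kwargs": {
  "targets": [
    [[0.1,-0.02,0,0,0,0,0],[0.06,-0.02,0,0,0,0,0],[0.04,0,0,0,0,0,0],[0,0,0,0,0,0,0],[0,0,0,0,0,0,0]]
  ]
}}

```text
t: 9.68
ee_pos: [450.5, -268.3, 276.7]
orientation: [3.125, -0.325, -0.004]
ft_force: [-6.7, -2.5, 2.0]
width: 0.5
grasp_force: 3.1
```

Request:
{"fn": "step_arm", "kwargs": {
  "targets": [
    [[0.06,0,0,0,0,0,0],[0.04,0,0,0,0,0,0],[0.04,0,0,0,0,0,0],[0,0,0,0,0,0,0],[0,0,0,0,0,0,0]]
  ]
}}

```text
t: 10.3
ee_pos: [456.7, -268.6, 276.5]
orientation: [3.124, -0.325, -0.007]
ft_force: [-10.6, -6.7, 3.0]
width: 0.5
grasp_force: 5.3
```

Request:
{"fn": "step_arm", "kwargs": {
  "targets": [
    [[0.04,0,0,0,0,0,0],[0,0,0,0,0,0,0],[0,0,0,0,0,0,0],[0,0,0,0,0,0,0],[0,0,0,0,0,0,0]]
  ]
}}

```text
t: 10.92
ee_pos: [457.8, -268.7, 276.2]
orientation: [3.124, -0.324, -0.011]
ft_force: [-15.1, -9.1, 2.9]
width: 0.5
grasp_force: 7.4
```

Request:
{"fn": "step_arm", "kwargs": {
  "targets": [
    [[0,0,0,0,0,0,0],[0,0,0,0,0,0,0],[0,0,0,0,0,0,0],[0,0,0,0,0,0,0],[0,0,0,0,0,0,0]]
  ]
}}

```text
t: 11.55
ee_pos: [457.8, -268.7, 276.2]
orientation: [3.124, -0.324, -0.011]
ft_force: [-14.6, -9.4, 3.6]
width: 0.3
grasp_force: 7.4
```

```bash
python3 -c "
from h import *
w=snap('wrist','w4.png')['pixels']; t=snap('top','top4.png')['pixels'][170:300,190:470]
o=np.vstack([cv2.resize(w,(560,340)),cv2.resize(t,(560,260))]);cv2.imwrite('pics/c4.png',o[:,:,::-1])"
```

```text
(no output)
```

View pics/c4.png

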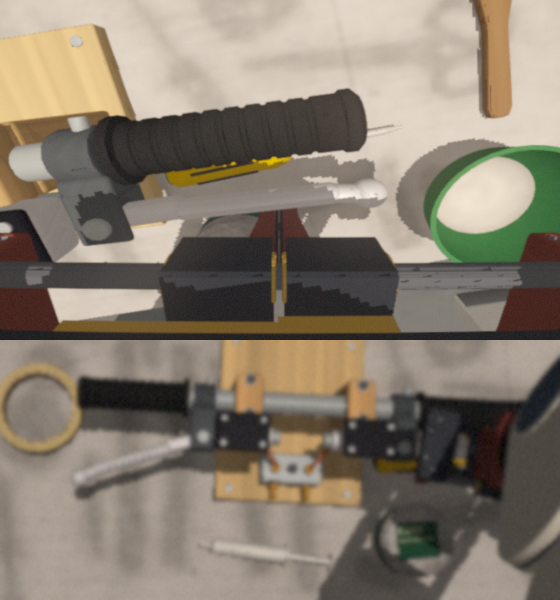

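The right blade is pressed in: ball at wrist pixel (375,235), pivot screw at (97,284), with a gap to the grip. The left lever is back out, with its ball in the lower crop at (80,480), and the things on the bench haven't moved. I'll check the right lever's angle before handing in.

Run:
```python
from h import *
A=[]
for f,b,p in(('w3.png',(371,196),(85,146)),('w4.png',(375,235),(97,284))):
    b=ray(f,*b,110);p=ray(f,*p,122);d=(b-p)[:2];A.append(np.arctan2(d[0],-d[1]))
print(A,A[1]-A[0])
if A[1]-A[0]>.29: print(ctrl.close_job())
```

```text
[np.float64(-0.4031047483285479), np.float64(-0.056155854171908645)] 0.34694889415663926
the job is handed in; nothing more can be done
None
```

Both levers went firm short of the bar: I held the left in for over a second and let it come all the way out, and the right is still held in at its stop with about 17 N; the job is handed in, but its verdict wasn't shown.

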